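# Rewind the tape cassette and put it away

### The arm

A 6-joint arm with a two-finger parallel gripper is mounted at the origin on the work surface. World frame = base frame: x ahead of the robot, y to its left, z up, the work surface at z = 0. Lengths are in m, angles in rad, forces in N, time in s.
With the tool pointing down it reaches from about 0.35 to 0.975 m from the base axis. Payload 4.9 kg.
Tool frame: the origin (TCP) lies at the very end of the fingers, on their centre line; the grasp point (between the pads) lies 19 mm behind it; z points along the fingers, y is the line along which they close (so a half turn about z gives the same grasp; the last joint's range is limited). The gripper opens to 85 mm and grips with 20 to 120 N. Pads are 22 mm wide; open, the fingers measure 114 mm over their backs; the gripper's body (76 mm by 85 mm) begins 54 mm behind the grasp point. The pads swing forward as they close: fully open they stand 13 mm farther back than shut.
Start: joints at [1.181, 0.053, 1.613, -0, 1.476, -0.119], TCP at [0.167, 0.602, 0.231] pointing down, gripper open.
Joint ranges: [-3.01, 3.01], [-1.01, 2.22], [0.06, 2.58], [-1.02, 4.17], [0.09, 2.62], [-3.14, 3.14]. Speed limits (rad/s): [2.57, 2.57, 3.14, 3.14, 3.14, 3.14].

### API

Orientations are given as a unit quaternion [w, x, y, z].
In Python, from plant import state, optics, ticket, nets gives the robot as it stands. The module is installed in compiled form; this text tells all that it offers.
- The arm moves only by the shell command python3 -m inch 'ROWS' [OPENING]. ROWS is JSON, a list of rows, each an object of numbers: "dx", "dy", "dz": the shift along the tool's x, y, z as a fraction of full scale; "rx", "ry", "rz": the turn, a rotation vector about the tool's x, y, z as a fraction of full scale. In form: [{"dx": .., "dy": .., "dz": .., "rx": .., "ry": .., "rz": ..}, ...]. A call has 1 to 5 rows; each row is the pose to reach, as a shift and turn from the pose commanded when the call began, along the tool's axes at that moment; what a row does not reach only later rows make up. Full scale, the value 1, is 0.8 m for a shift and 1.5 rad for a turn. A row lasts 1/10 s, in which the tool goes at most 50 mm and 8.59 degrees, less where a joint would pass 70% of its speed; a pose out of reach is approached as far as the arm can. A call with a number of a shift or a turn outside -1 to 1 is refused whole. A call with a gripper value outside its range is refused whole. OPENING is the opening, from -1 (shut) to 1 (fully open), set as the call begins (- or left out, the last holds). The fingers move at their own pace and stop on an object; the grip force is fixed at half the most. Time passes only in rows, so rows that repeat a pose let the fingers close. It gives the time, the measured TCP pose, the force, the opening and the grip force at its end, in the units of the state.
- state(): the state, without advancing time (a new reading comes with each control period).
- optics.grab_frame(name): name is "scene" or "top" or "wrist"; returns the picture (384x512x3 uint8, red, green, blue); there is no depth.
- optics.camera_info(name): a dict with "fx", "fy", "cx", "cy" (pixels), "R" (3x3) and "t" (3): a world point X has camera coordinates R X + t. Camera axes: x right, y down, z forward; pixel columns grow to the right and rows downward; lengths in m; the calibration is good to about 2 mm. The wrist camera is an equidistant fisheye: a pixel r from the principal point sees the ray r / f radians off the axis. A picture is of the moment at which its call begins: read the wrist's pose just before it. camera_info takes no time and is no camera call; for the wrist camera it gives the pose at the moment of the call.
- ticket.job_done(): hands the job in; it is judged then, once.
Trained networks look in the newest picture that a camera, given by its name, has taken for a name from the list of things; names that differ only in an ending like _2 or _b are one class to them, and where a whole thing is asked for, a point or a joint stands for the part that bears it (a point fixed in the world has none). Each returns a list of dicts, best first, with "confidence" (0 to 1); they miss things now and then, are a little off and sometimes report something else, mostly with a low value. They report only what shows in the picture. A call takes as long as a camera call.
- nets.boxes_of(camera, name): "bbox" ([centre column, centre row, width, height] in pixels, round what is visible of it).
- nets.outline_of(camera, name): "pixels" (384x512 bool, what is visible of it) and "bbox" ([centre column, centre row, width, height] in pixels, round what is visible of it).
The state is a dict: "time": time; "joint_pos": joint angles; "joint_vel": joint speeds; "joint_efforts": joint torques, N m; "tool_pos": TCP position; "tool_rot": TCP orientation; "contact_force": force on the tool from outside, world axes, zero at the start; "ft_torque": the same for the moment, N m; "gripper_width": opening from 0.0 (shut) to 1.0 (fully open); "grasp_force": force on a finger pad.
Only numpy, scipy, OpenCV 4.12 (cv2) and the standard library are available. Lean on these libraries where they do the work, as an engineer would, in place of code of your own. Each camera call takes 0.05 s, during which the arm holds its last target. There are 200 camera calls.

### The job

Crank the red-knobbed handle of the bench tape winder clockwise (seen from above) until the resistance suddenly drops away, and stop there, less than half a turn after the drop, so that the winder never runs into its overrun stop. Then lift the blue cassette with the black handle out of the winder, keeping it upright, and set it down gently, flat inside the black tray, let go, and leave the things around undisturbed.

Things in the scene. Friction and masses are not known exactly. Their poses are not given: they have to be found in the camera images.
- crank (a joint): crank angle, rad: 0 at the start (cannot go below), grows clockwise seen from above; once free it stays where left. Turning takes about 8 N at the knob while the tape drags, about 1 N once free. The drop comes between 1 and 3 turns from the start, known by force alone. 3.5 rad past the drop it strikes an overrun stop. The drive is springy: let go while it drags, the crank springs back about 0.3 rad
- crank_axis (a point): on the crank's vertical axis, 72 mm above the table, at the top of the crank's hub (the steel arm is at 64 to 72 mm above the table, 16 mm wide)
- knob_centre (a point): centre (half-way up) of the crank's red upright knob: cylinder 18 mm in diameter, 40 mm tall, 74 to 114 mm above the table, 45 mm from the crank axis; it spins freely on its own pin, so a gripper can hold it without turning while it goes round
- winder: white bench winder, fixed, 150 mm (its x) by 260 mm (its y), flat top 50 mm above the table; origin at the centre of its underside. The crank axis is at (0, -65 mm), the cassette pocket at (0, +72 mm) in its frame
- cassette_grip (a point): centre of the black grip bar on the loose blue cassette (0.17 to 0.35 kg): bar 50 mm long (point x), 14 mm thick (point y), 28 mm tall. This point is 34 mm above the cassette's underside and 14 mm below the bar's top
- cassette: the cassette, body 80 x 80 x 20 mm, origin at the centre of its underside, z up. It stands in a pocket on the winder's top, its underside 50 mm above the table, inside a rim 6 mm high with 3 mm play; nothing holds it down
- tray: open black tray, fixed, 150 x 150 mm outside, 30 mm high, walls 4 mm, floor about 4 mm thick; origin at the centre of its underside
- dog: overrun dog inside the winder's housing, unseen; it strikes a stop if the crank is turned too far after the drop
- flux: bystander: brown bottle, 44 mm in diameter, 100 mm tall, origin under its centre
- jar: bystander: clear jar with white cap, 48 mm in diameter, 60 mm tall, origin under its centre
- weight: bystander: aluminium block 50 x 50 x 30 mm with a post on top, 50 mm tall in all, origin under its centre

How it is judged:
On the way:
1. the crank has been turned clockwise until the drag let go, with the cassette still standing in the winder (value of joint crank above 3 rad and contact force between winder and anything else below 12 N and z of cassette in the frame of winder below 0.056 m), for 0.2 s.
At the end, for the whole second after the job is handed in: the winder's inner brake is free (under 12 N on the winder in all; about 80 N while it drags) and its overrun stop has never been struck; the cassette stands at rest, released, flat (within 0.1 rad) on the tray's floor, its centre within 50 mm of the tray's centre along both tray sides (contact force between winder and anything else below 12 N and value of joint crank above 3 rad and x of cassette in the frame of tray between -0.05 and 0.05 m and y of cassette in the frame of tray between -0.05 and 0.05 m and height (world z) of cassette below 0.009 m and angle between cassette's own z axis and vertical below 0.1 rad and linear speed of cassette below 0.02 m/s); the robot touches nothing.
It fails at once if the winder ran into its overrun stop (contact force between dog and anything else above 1 N).
It fails at once if the cassette was banged down into the tray (over 100 N, as when dropped from 3 cm) (contact force between cassette and tray above 100 N).
It fails at once if the cassette was tipped by more than 0.5 rad (angle between cassette's own z axis and vertical above 0.5 rad).
It fails at once if a thing standing around was moved by more than 20 mm (distance of any of flux, jar, weight from where it was at the start of the episode above 0.02 m).
It also fails if it takes over 72 s, if anything falls off the work surface, if the arm or the gripper's body presses on something with over 40 N, if the wrist force passes 120 N, or if a joint passes its speed limit or range.

## Working session

There is one attempt and no reset: what is moved stays moved. The work goes in short steps, Python scripts to look and compute and a shell command to move; the robot and the scene stay as the last step left them, time stands still between calls to the robot, and variables do not carry over. Pictures are saved under pics/ and viewed, at most 10 in all, crops included, and the job is handed in when it is done.

```bash
mkdir -p pics; python3 - <<'E'
from plant import state, optics, nets
import cv2,numpy as np
ims=[]
for n in("scene","top"):
    ims.append(optics.grab_frame(n)[:,:,::-1])
    c=optics.camera_info(n);print(n,c['fx'],c['cx'],c['cy'],np.round(-np.array(c['R']).T@c['t'],3))
    for k in("knob_centre","crank_axis","winder","cassette","cassette_grip","tray","flux","jar","weight"):
        r=nets.boxes_of(n,k)
        print(k,[(round(d['confidence'],2),np.round(d['bbox']).astype(int).tolist()) for d in r[:2]])
cv2.imwrite("pics/a.png",cv2.resize(np.vstack(ims),(400,600)) if 0 else ims[0]);cv2.imwrite("pics/b.png",ims[1])
s=state();print({k:np.round(v,3).tolist() for k,v in s.items()})
E
```

```text
scene 439.02621613874453 258.34067518415065 193.4781670696233 [1.144 0.115 0.88 ]
knob_centre [(0.65, [312, 185, 7, 21])]
crank_axis [(0.77, [316, 186, 23, 18])]
winder [(0.63, [334, 275, 31, 24]), (0.62, [352, 192, 122, 65])]
cassette [(0.62, [383, 181, 41, 35])]
cassette_grip [(0.7, [386, 180, 41, 34]), (0.58, [314, 186, 25, 23])]
tray [(0.74, [192, 167, 73, 61])]
flux [(0.71, [159, 229, 20, 38])]
jar [(0.66, [250, 254, 22, 30])]
weight [(0.58, [332, 274, 27, 24])]
top 470.6952643868479 257.3140230489171 190.42102742729682 [ 0.49  -0.008  1.007]
knob_centre [(0.38, [204, 208, 8, 14])]
crank_axis [(0.79, [200, 217, 25, 32])]
winder [(0.64, [159, 237, 146, 104])]
cassette [(0.88, [126, 247, 47, 46])]
cassette_grip [(0.55, [126, 246, 48, 56])]
tray [(0.65, [349, 228, 83, 82])]
flux [(0.66, [345, 140, 26, 26])]
jar [(0.6, [253, 137, 24, 28])]
weight [(0.78, [168, 143, 28, 31]), (0.67, [251, 138, 23, 30])]
{'time': 1.0, 'joint_pos': [1.181, 0.053, 1.613, -0.0, 1.476, -0.119], 'joint_vel': [-0.0, 0.0, 0.0, 0.0, 0.0, 0.001], 'joint_efforts': [-0.001, -39.368, -37.048, -0.0, 0.0, 0.0], 'tool_pos': [0.167, 0.602, 0.231], 'tool_rot': [-0.0, 0.135, 0.991, -0.0], 'contact_force': [0.6, 1.195, 0.395], 'ft_torque': [-0.011, -0.002, 0.054], 'grasp_force': 0.0, 'gripper_width': 1.005}
```

View pics/b.png

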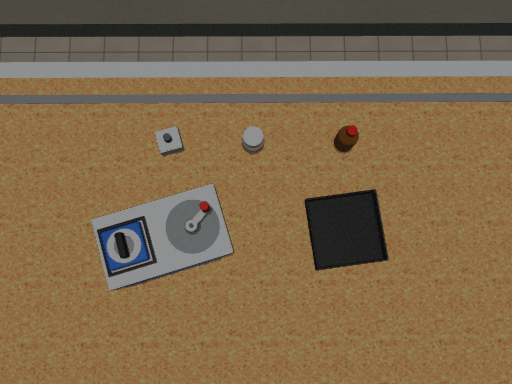

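View pics/a.png

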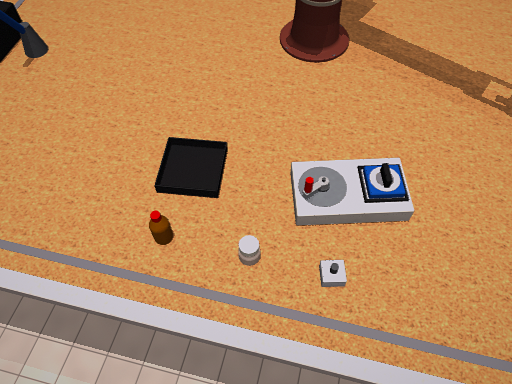

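The top view shows the knob at about (204,206), the hub at (191,226), the cassette bar at (122,245) and the tray centre at (345,230). The scene view agrees: knob (310,184), hub (323,183), bar (386,176). Next I'll refine these by colour.

```bash
cat > h.py <<'E'
import numpy as np,cv2
from plant import state,optics,nets
def onplane(n,uv,z):
    c=optics.camera_info(n);R=np.array(c['R']);t=np.array(c['t'])
    d=R.T@np.array([(uv[0]-c['cx'])/c['fx'],(uv[1]-c['cy'])/c['fy'],1]);o=-R.T@t
    return o+d*(z-o[2])/d[2]
def blob(m,cen,r):
    m=m.astype(np.uint8);k=np.zeros_like(m);cv2.circle(k,cen,r,1,-1);ys,xs=np.nonzero(m*k);return xs,ys
E
python3 - <<'E'
from h import *
I=optics.grab_frame("top").astype(int);S=optics.grab_frame("scene").astype(int)
red=lambda I:(I[...,0]>120)&(I[...,1]<60)&(I[...,2]<60)
for n,im,c in(("top",I,(204,207)),("scene",S,(310,184))):
    x,y=blob(red(im),c,15);print(n,'red',len(x),x.min(),x.max(),y.min(),y.max(),x.mean(),y.mean(),onplane(n,(x.mean(),y.mean()),.1 if n=='top' else .097))
blue=(I[...,2]>90)&(I[...,0]<60)
x,y=blob(blue,(126,246),35);r=cv2.minAreaRect(np.c_[x,y].astype(np.float32));print('blue',r)
print('cassette corners z.07',*[np.round(onplane('top',p,.07),4) for p in cv2.boxPoints(r)],'c',onplane('top',r[0],.07))
x,y=blob(I.max(2)<50,(122,245),15);r=cv2.minAreaRect(np.c_[x,y].astype(np.float32));print('bar',r,onplane('top',r[0],.092))
x,y=blob(I.max(2)<60,(345,230),65);r=cv2.minAreaRect(np.c_[x,y].astype(np.float32));print('tray',r,onplane('top',r[0],.025),[np.round(onplane('top',p,.03),3) for p in cv2.boxPoints(r)])
white=(I.min(2)>110)&(np.ptp(I,axis=2)<30)
x,y=blob(white,(162,237),85);r=cv2.minAreaRect(np.c_[x,y].astype(np.float32));print('winder',r,[np.round(onplane('top',p,.05),3) for p in cv2.boxPoints(r)],onplane('top',r[0],.05))
print('hub guess',onplane('top',(191,226),.072),'scene',onplane('scene',(323,182),.072))
for k,p in(('flux',(346,137)),('jar',(253,137)),('weight',(169,142))):print(k,onplane('top',p,.04))
E
```

```text
top red 57 200 207 201 209 203.50877192982455 205.21052631578948 [0.60661946 0.08751485 0.1       ]
scene red 40 306 313 177 183 309.25 179.725 [0.59148024 0.08596903 0.097     ]
blue ((123.88992309570312, 245.63304138183594), (39.2708854675293, 40.80339813232422), 73.3007583618164)
cassette corners z.07 [0.557  0.2977 0.07  ] [0.5797 0.2211 0.07  ] [0.5054 0.1966 0.07  ] [0.4832 0.2723 0.07  ] c [0.5310762  0.24693878 0.07      ]
bar ((121.58824920654297, 244.85296630859375), (25.70877456665039, 9.45888900756836), 75.96376037597656) [0.53164675 0.24544122 0.092     ]
tray ((345.80999755859375, 229.16998291015625), (72.12489318847656, 74.2462158203125), 81.8698959350586) [ 0.56378727 -0.20219636  0.025     ] [array([ 0.628, -0.116,  0.03 ]), array([ 0.649, -0.271,  0.03 ]), array([ 0.5  , -0.285,  0.03 ]), array([ 0.48 , -0.133,  0.03 ])]
winder ((154.34722900390625, 215.22723388671875), (116.46235656738281, 130.01068115234375), 73.0091781616211) [array([0.67 , 0.358, 0.05 ]), array([0.749, 0.103, 0.05 ]), array([0.518, 0.031, 0.05 ]), array([0.445, 0.278, 0.05 ])] [0.59312619 0.19269653 0.05      ]
hub guess [0.56876852 0.11485745 0.072     ] scene [0.57265845 0.11591162 0.072     ]
flux [ 0.75824979 -0.20697815  0.04      ]
jar [ 0.75931238 -0.00949739  0.04      ]
weight [0.7493732  0.16802315 0.04      ]
```

```bash
python3 -m inch '[{"dx":-0.698,"dy":-0.475,"dz":0.03,"rz":-0.18},{"dx":-0.698,"dy":-0.475,"dz":0.03,"rz":-0.18},{"dx":-0.698,"dy":-0.475,"dz":0.03,"rz":-0.18},{"dx":-0.698,"dy":-0.475,"dz":0.03,"rz":-0.18},{"dx":-0.698,"dy":-0.475,"dz":0.03,"rz":-0.18}]' 1
```

```text
validation failed for argument at $[0]...
```

```bash
python3 -m inch '[{"dx":-0.698,"dy":-0.475,"dz":0.03,"rx":0,"ry":0,"rz":-0.18},{"dx":-0.698,"dy":-0.475,"dz":0.03,"rx":0,"ry":0,"rz":-0.18},{"dx":-0.698,"dy":-0.475,"dz":0.03,"rx":0,"ry":0,"rz":-0.18},{"dx":-0.698,"dy":-0.475,"dz":0.03,"rx":0,"ry":0,"rz":-0.18},{"dx":-0.698,"dy":-0.475,"dz":0.03,"rx":0,"ry":0,"rz":-0.18}]' 1
```

```text
time: 1.6
tool_pos: [0.3289, 0.4108, 0.2226]
tool_rot: [0.0, 0.0, 1.0, 0.0]
contact_force: [-0.1, 1.5, -0.8]
gripper_width: 1.0
grasp_force: 0.0
```

```bash
python3 -m inch '[{"dx":-0.344,"dy":-0.405,"dz":0.02,"rx":0,"ry":0,"rz":0},{"dx":-0.344,"dy":-0.405,"dz":0.02,"rx":0,"ry":0,"rz":0},{"dx":-0.344,"dy":-0.405,"dz":0.02,"rx":0,"ry":0,"rz":0},{"dx":-0.344,"dy":-0.405,"dz":0.02,"rx":0,"ry":0,"rz":0},{"dx":-0.344,"dy":-0.405,"dz":0.02,"rx":0,"ry":0,"rz":0}]' && python3 -m inch '[{"dx":-0.136,"dy":-0.16,"dz":0.02,"rx":0,"ry":0,"rz":0},{"dx":-0.136,"dy":-0.16,"dz":0.02,"rx":0,"ry":0,"rz":0},{"dx":-0.136,"dy":-0.16,"dz":0.02,"rx":0,"ry":0,"rz":0},{"dx":-0.136,"dy":-0.16,"dz":0.02,"rx":0,"ry":0,"rz":0},{"dx":-0.136,"dy":-0.16,"dz":0.02,"rx":0,"ry":0,"rz":0}]'; python3 - <<'E'
from h import *
I=optics.grab_frame("wrist");cv2.imwrite("pics/w.png",I[:,:,::-1]);c=optics.camera_info("wrist");print(c)
E
```

```text
time: 2.1
tool_pos: [0.4907, 0.22, 0.2134]
tool_rot: [0.0, 0.0, 1.0, 0.0]
contact_force: [0.0, 1.0, -0.2]
gripper_width: 1.001
grasp_force: 0.0
time: 2.6
tool_pos: [0.5992, 0.0917, 0.1965]
tool_rot: [-0.0, 0.002, 1.0, -0.0]
contact_force: [0.4, 0.4, -0.2]
gripper_width: 0.995
grasp_force: 0.0
{'fx': 297.3186396354542, 'fy': 297.3186396354542, 'cx': 258.06976302102436, 'cy': 195.28535540127498, 'R': array([[ 2.19939576e-03,  9.99996459e-01,  1.49840379e-03],
       [ 9.65909179e-01, -2.51231571e-03,  2.58868974e-01],
       [ 2.58871822e-01,  8.77966655e-04, -9.65911284e-01]]), 't': array([-0.09310675, -0.60199501,  0.19046825])}
```

View pics/w.png

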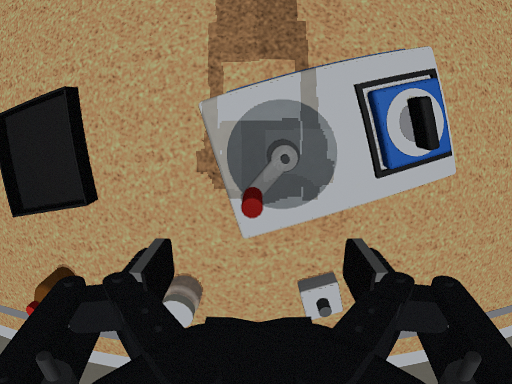

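The wrist view shows the knob blob near (252,203), the hub top at (285,158), the bar at about (424,123) and the tray at the left.

```bash
cat >> h.py <<'E'
def wplane(c,uv,z):
    R=np.array(c['R']);t=np.array(c['t']);p=np.array([uv[0]-c['cx'],uv[1]-c['cy']]);r=np.hypot(*p);a=r/c['fx']
    d=R.T@np.r_[np.sin(a)*p/r,np.cos(a)];o=-R.T@t
    return o+d*(z-o[2])/d[2]
E
python3 - <<'E'
from h import *
c=optics.camera_info("wrist");I=cv2.imread("pics/w.png")[:,:,::-1].astype(int)
x,y=blob((I[...,0]>80)&(I[...,1]<50)&(I[...,2]<50),(252,203),25);print('red',x.min(),x.max(),y.min(),y.max(),x.mean(),y.mean())
print(wplane(c,(x.mean(),y.mean()),.094))
print('hub',wplane(c,(285,158),.072))
print('red top/bottom',wplane(c,(253.,196),.114),wplane(c,(251,211),.078))
b=(I[...,2]>90)&(I[...,0]<70);x,y=blob(b,(410,122),60);r=cv2.minAreaRect(np.c_[x,y].astype(np.float32));print([wplane(c,p,.07).round(4) for p in cv2.boxPoints(r)])
x,y=blob(I.max(2)<45,(424,123),32);r=cv2.minAreaRect(np.c_[x,y].astype(np.float32));print(r,wplane(c,r[0],.09))
E
```

```text
red 242 261 198 217 251.50943396226415 207.10377358490567
[0.60887161 0.08594432 0.094     ]
hub [0.56912623 0.11625014 0.072     ]
red top/bottom [0.5934997 0.0876392 0.114    ] [0.61762843 0.08508327 0.078     ]
[array([0.5031, 0.1983, 0.07  ]), array([0.4796, 0.2732, 0.07  ]), array([0.5599, 0.3015, 0.07  ]), array([0.5781, 0.2207, 0.07  ])]
((423.3077087402344, 123.03845977783203), (54.324161529541016, 23.337818145751953), 78.69007110595703) [0.53039302 0.24504601 0.09      ]
```

```bash
python3 -m inch '[{"dx":-0.006,"dy":-0.006,"dz":0.05,"rx":0,"ry":0,"rz":0},{"dx":-0.006,"dy":-0.006,"dz":0.1,"rx":0,"ry":0,"rz":0},{"dx":-0.006,"dy":-0.006,"dz":0.13,"rx":0,"ry":0,"rz":0},{"dx":-0.006,"dy":-0.006,"dz":0.146,"rx":0,"ry":0,"rz":0},{"dx":-0.006,"dy":-0.006,"dz":0.146,"rx":0,"ry":0,"rz":0}]' && python3 -m inch '[{"dx":0,"dy":0,"dz":0,"rx":0,"ry":0,"rz":0},{"dx":0,"dy":0,"dz":0,"rx":0,"ry":0,"rz":0},{"dx":0,"dy":0,"dz":0,"rx":0,"ry":0,"rz":0},{"dx":0,"dy":0,"dz":0,"rx":0,"ry":0,"rz":0},{"dx":0,"dy":0,"dz":0,"rx":0,"ry":0,"rz":0}]' -1 && python3 -m inch '[{"dx":0,"dy":0,"dz":0,"rx":0,"ry":0,"rz":0},{"dx":0,"dy":0,"dz":0,"rx":0,"ry":0,"rz":0},{"dx":0,"dy":0,"dz":0,"rx":0,"ry":0,"rz":0},{"dx":0,"dy":0,"dz":0,"rx":0,"ry":0,"rz":0},{"dx":0,"dy":0,"dz":0,"rx":0,"ry":0,"rz":0}]'
python3 - <<'E'
import numpy as np
# orbit table: cumulative rows per call, 5 x 24deg, clockwise
for s in (0,120,240):
    a0=np.radians(-39.1-s); print(s)
    for k in range(1,6):
        a=a0-np.radians(24*k); d=.045*np.array([np.cos(a)-np.cos(a0),np.sin(a)-np.sin(a0)])
        print(round(-d[0]/.8,4),round(d[1]/.8,4),'tang at end',np.round([np.sin(a),-np.cos(a)],2))
E
```

```text
time: 3.15
tool_pos: [0.6011, 0.0902, 0.0785]
tool_rot: [-0.002, -0.0, 1.0, 0.0]
contact_force: [-1.1, 0.1, 0.5]
gripper_width: 0.999
grasp_force: 0.0
time: 3.65
tool_pos: [0.6038, 0.0867, 0.0817]
tool_rot: [0.001, 0.0, 1.0, -0.003]
contact_force: [-1.5, -5.2, 3.7]
gripper_width: 0.195
grasp_force: 58.4
time: 4.15
tool_pos: [0.6038, 0.0867, 0.0817]
tool_rot: [0.001, 0.001, 1.0, -0.002]
contact_force: [-2.1, -6.3, 4.2]
gripper_width: 0.191
grasp_force: 58.5
0
0.0182 -0.0147 tang at end [-0.89 -0.45]
0.0408 -0.0207 tang at end [-1.   -0.05]
0.0639 -0.017 tang at end [-0.93  0.36]
0.0835 -0.0042 tang at end [-0.71  0.71]
0.0962 0.0154 tang at end [-0.36  0.93]
120
0.0036 0.0231 tang at end [0.05 1.  ]
-0.0025 0.0457 tang at end [0.46 0.89]
-0.0172 0.0638 tang at end [0.78 0.63]
-0.0381 0.0744 tang at end [0.97 0.26]
-0.0614 0.0756 tang at end [ 0.99 -0.16]
240
-0.0218 -0.0084 tang at end [ 0.84 -0.55]
-0.0383 -0.025 tang at end [ 0.54 -0.84]
-0.0467 -0.0468 tang at end [ 0.15 -0.99]
-0.0454 -0.0702 tang at end [-0.26 -0.97]
-0.0348 -0.091 tang at end [-0.63 -0.78]
```

```bash
python3 -m inch '[{"dx":0.0182,"dy":-0.0147,"dz":0,"rx":0,"ry":0,"rz":0},{"dx":0.0408,"dy":-0.0207,"dz":0,"rx":0,"ry":0,"rz":0},{"dx":0.0639,"dy":-0.017,"dz":0,"rx":0,"ry":0,"rz":0},{"dx":0.0835,"dy":-0.0042,"dz":0,"rx":0,"ry":0,"rz":0},{"dx":0.0962,"dy":0.0154,"dz":0,"rx":0,"ry":0,"rz":0}]'
```

```text
time: 4.65
tool_pos: [0.5282, 0.0972, 0.0818]
tool_rot: [0.003, 0.001, 1.0, -0.004]
contact_force: [9.7, -10.6, -3.7]
gripper_width: 0.192
grasp_force: 59.7
```

```bash
python3 -m inch '[{"dx":0.0036,"dy":0.0231,"dz":0,"rx":0,"ry":0,"rz":0},{"dx":-0.0025,"dy":0.0457,"dz":0,"rx":0,"ry":0,"rz":0},{"dx":-0.0172,"dy":0.0638,"dz":0,"rx":0,"ry":0,"rz":0},{"dx":-0.0381,"dy":0.0744,"dz":0,"rx":0,"ry":0,"rz":0},{"dx":-0.0614,"dy":0.0756,"dz":0,"rx":0,"ry":0,"rz":0}]'
```

```text
time: 5.15
tool_pos: [0.5731, 0.1608, 0.0814]
tool_rot: [-0.004, -0.0, 1.0, -0.002]
contact_force: [-14.2, -9.1, 14.5]
gripper_width: 0.192
grasp_force: 61.7
```

```bash
python3 -m inch '[{"dx":-0.0218,"dy":-0.0084,"dz":0,"rx":0,"ry":0,"rz":0},{"dx":-0.0383,"dy":-0.025,"dz":0,"rx":0,"ry":0,"rz":0},{"dx":-0.0467,"dy":-0.0468,"dz":0,"rx":0,"ry":0,"rz":0},{"dx":-0.0454,"dy":-0.0702,"dz":0,"rx":0,"ry":0,"rz":0},{"dx":-0.0348,"dy":-0.091,"dz":0,"rx":0,"ry":0,"rz":0}]'
```

```text
time: 5.65
tool_pos: [0.6073, 0.0915, 0.082]
tool_rot: [0.006, 0.001, 1.0, 0.003]
contact_force: [10.6, 9.8, -5.1]
gripper_width: 0.19
grasp_force: 59.8
```

```bash
python3 -m inch '[{"dx":0.0182,"dy":-0.0147,"dz":0,"rx":0,"ry":0,"rz":0},{"dx":0.0408,"dy":-0.0207,"dz":0,"rx":0,"ry":0,"rz":0},{"dx":0.0639,"dy":-0.017,"dz":0,"rx":0,"ry":0,"rz":0},{"dx":0.0835,"dy":-0.0042,"dz":0,"rx":0,"ry":0,"rz":0},{"dx":0.0962,"dy":0.0154,"dz":0,"rx":0,"ry":0,"rz":0}]'
```

```text
time: 6.15
tool_pos: [0.5282, 0.0972, 0.0818]
tool_rot: [0.003, 0.001, 1.0, -0.004]
contact_force: [9.5, -11.6, -2.6]
gripper_width: 0.193
grasp_force: 60.3
```

Identical to the first pass (tangential about 14 N), so it is still dragging.

```bash
python3 -m inch '[{"dx":0.0036,"dy":0.0231,"dz":0,"rx":0,"ry":0,"rz":0},{"dx":-0.0025,"dy":0.0457,"dz":0,"rx":0,"ry":0,"rz":0},{"dx":-0.0172,"dy":0.0638,"dz":0,"rx":0,"ry":0,"rz":0},{"dx":-0.0381,"dy":0.0744,"dz":0,"rx":0,"ry":0,"rz":0},{"dx":-0.0614,"dy":0.0756,"dz":0,"rx":0,"ry":0,"rz":0}]'
```

```text
time: 6.65
tool_pos: [0.5731, 0.1608, 0.0814]
tool_rot: [-0.004, -0.0, 1.0, -0.002]
contact_force: [-14.9, -9.2, 14.6]
gripper_width: 0.189
grasp_force: 62.2
```

Still dragging, with the same reading as a turn earlier.

```bash
python3 -m inch '[{"dx":-0.0218,"dy":-0.0084,"dz":0,"rx":0,"ry":0,"rz":0},{"dx":-0.0383,"dy":-0.025,"dz":0,"rx":0,"ry":0,"rz":0},{"dx":-0.0467,"dy":-0.0468,"dz":0,"rx":0,"ry":0,"rz":0},{"dx":-0.0454,"dy":-0.0702,"dz":0,"rx":0,"ry":0,"rz":0},{"dx":-0.0348,"dy":-0.091,"dz":0,"rx":0,"ry":0,"rz":0}]'
```

```text
time: 7.15
tool_pos: [0.6073, 0.0915, 0.082]
tool_rot: [0.006, 0.001, 1.0, 0.003]
contact_force: [9.9, 10.6, -5.4]
gripper_width: 0.19
grasp_force: 60.2
```

Still dragging at 2 turns.

```bash
python3 -m inch '[{"dx":0.0182,"dy":-0.0147,"dz":0,"rx":0,"ry":0,"rz":0},{"dx":0.0408,"dy":-0.0207,"dz":0,"rx":0,"ry":0,"rz":0},{"dx":0.0639,"dy":-0.017,"dz":0,"rx":0,"ry":0,"rz":0},{"dx":0.0835,"dy":-0.0042,"dz":0,"rx":0,"ry":0,"rz":0},{"dx":0.0962,"dy":0.0154,"dz":0,"rx":0,"ry":0,"rz":0}]'
```

```text
time: 7.65
tool_pos: [0.5282, 0.0972, 0.0818]
tool_rot: [0.003, 0.001, 1.0, -0.004]
contact_force: [8.7, -10.6, -2.6]
gripper_width: 0.191
grasp_force: 60.6
```

```bash
python3 -m inch '[{"dx":0.0036,"dy":0.0231,"dz":0,"rx":0,"ry":0,"rz":0},{"dx":-0.0025,"dy":0.0457,"dz":0,"rx":0,"ry":0,"rz":0},{"dx":-0.0172,"dy":0.0638,"dz":0,"rx":0,"ry":0,"rz":0},{"dx":-0.0381,"dy":0.0744,"dz":0,"rx":0,"ry":0,"rz":0},{"dx":-0.0614,"dy":0.0756,"dz":0,"rx":0,"ry":0,"rz":0}]'
```

```text
time: 8.15
tool_pos: [0.5758, 0.1605, 0.0815]
tool_rot: [0.0, -0.0, 1.0, -0.002]
contact_force: [-2.9, -11.0, 5.7]
gripper_width: 0.187
grasp_force: 61.6
```

Tangential force fell from about 13 N to 1 N, so the drop has come, at most 2.1 rad back. I'll stop, check with a static reading, then release.

```bash
python3 -m inch '[{"dx":0,"dy":0,"dz":0,"rx":0,"ry":0,"rz":0},{"dx":0,"dy":0,"dz":0,"rx":0,"ry":0,"rz":0}]'
```

```text
time: 8.35
tool_pos: [0.5769, 0.1601, 0.0816]
tool_rot: [0.001, 0.001, 1.0, -0.001]
contact_force: [-0.5, -5.8, 3.7]
gripper_width: 0.195
grasp_force: 61.4
```

```bash
python3 -m inch '[{"dx":0,"dy":0,"dz":0,"rx":0,"ry":0,"rz":0},{"dx":0,"dy":0,"dz":0,"rx":0,"ry":0,"rz":0},{"dx":0,"dy":0,"dz":0,"rx":0,"ry":0,"rz":0},{"dx":0,"dy":0,"dz":0,"rx":0,"ry":0,"rz":0},{"dx":0,"dy":0,"dz":0,"rx":0,"ry":0,"rz":0}]' 1 && python3 -m inch '[{"dx":0,"dy":0,"dz":-0.05,"rx":0,"ry":0,"rz":0},{"dx":0,"dy":0,"dz":-0.1,"rx":0,"ry":0,"rz":0},{"dx":0.0575,"dy":0.106,"dz":-0.12,"rx":0,"ry":0,"rz":-0.193},{"dx":0.0575,"dy":0.106,"dz":-0.12,"rx":0,"ry":0,"rz":-0.193},{"dx":0.0575,"dy":0.106,"dz":-0.12,"rx":0,"ry":0,"rz":-0.193}]'; python3 - <<'E'
from h import *
I=optics.grab_frame("wrist");cv2.imwrite("pics/w2.png",I[:,:,::-1]);c=optics.camera_info("wrist");np.save("c2.npy",c,allow_pickle=True);s=state();print(s['tool_pos'],s['tool_rot'])
E
```

```text
time: 8.85
tool_pos: [0.5751, 0.1618, 0.0802]
tool_rot: [-0.0, 0.0, 1.0, 0.0]
contact_force: [-0.2, -1.6, 0.2]
gripper_width: 0.992
grasp_force: 0.0
time: 9.35
tool_pos: [0.5279, 0.2506, 0.1782]
tool_rot: [0.001, -0.147, 0.989, 0.001]
contact_force: [0.1, -1.1, 0.8]
gripper_width: 1.005
grasp_force: 0.0
[0.52857202 0.24859611 0.17722881] [ 8.18324414e-04 -1.45588404e-01  9.89344893e-01  1.69261516e-04]
```

View pics/w2.png

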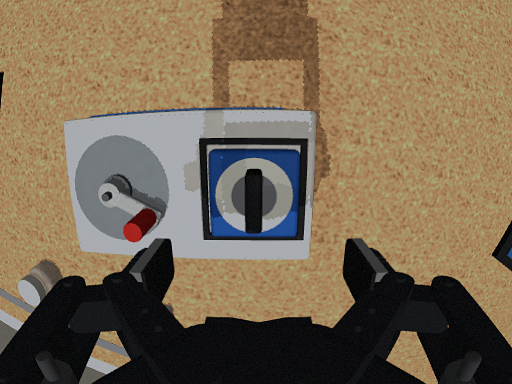

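The bar spans cols 246–263 and rows 169–232, parallel to the fingers. The knob stands at about (140,225), so I'll check that the crank stayed put.

```bash
python3 - <<'E'
from h import *
c=np.load("c2.npy",allow_pickle=True).item();I=cv2.imread("pics/w2.png").astype(int)
for n,p,z in(('bar low-end top',(254.5,232),.098),('bar upper',(254.5,169),.098),('bar mid',(254.5,200),.09),('knob',(140,225),.094),('hub',(107,195),.072)):print(n,wplane(c,p,z).round(4))
x,y=blob((I[...,0]>90)&(I[...,2]<70),(254,196),70);print(x.min(),x.max(),y.min(),y.max())
print(wplane(c,((x.min()+x.max()+1)/2,(y.min()+y.max()+1)/2),.07))
E
```

```text
bar low-end top [0.5529 0.2514 0.098 ]
bar upper [0.5037 0.2368 0.098 ]
bar mid [0.5294 0.2443 0.09  ]
knob [0.5784 0.156  0.094 ]
hub [0.5704 0.1102 0.072 ]
209 299 151 236
[0.52977318 0.24423058 0.07      ]
```

```bash
python3 -m inch '[{"dx":0,"dy":-0.0026,"dz":0.05,"rx":0,"ry":0,"rz":0},{"dx":0,"dy":-0.0026,"dz":0.09,"rx":0,"ry":0,"rz":0},{"dx":0,"dy":-0.0026,"dz":0.115,"rx":0,"ry":0,"rz":0},{"dx":0,"dy":-0.0026,"dz":0.125,"rx":0,"ry":0,"rz":0},{"dx":0,"dy":-0.0026,"dz":0.125,"rx":0,"ry":0,"rz":0}]' && python3 -m inch '[{"dx":0,"dy":0,"dz":0,"rx":0,"ry":0,"rz":0},{"dx":0,"dy":0,"dz":0,"rx":0,"ry":0,"rz":0},{"dx":0,"dy":0,"dz":0,"rx":0,"ry":0,"rz":0},{"dx":0,"dy":0,"dz":0,"rx":0,"ry":0,"rz":0},{"dx":0,"dy":0,"dz":0,"rx":0,"ry":0,"rz":0}]' -1 && python3 -m inch '[{"dx":0,"dy":0,"dz":-0.01,"rx":0,"ry":0,"rz":0},{"dx":0,"dy":0,"dz":-0.025,"rx":0,"ry":0,"rz":0},{"dx":0,"dy":0,"dz":-0.05,"rx":0,"ry":0,"rz":0},{"dx":0,"dy":0,"dz":-0.09,"rx":0,"ry":0,"rz":0},{"dx":0,"dy":0,"dz":-0.1,"rx":0,"ry":0,"rz":0}]'
```

```text
time: 9.9
tool_pos: [0.5292, 0.2435, 0.0746]
tool_rot: [-0.002, -0.143, 0.99, -0.0]
contact_force: [0.1, -0.0, 0.6]
gripper_width: 0.999
grasp_force: 0.0
time: 10.4
tool_pos: [0.5303, 0.2449, 0.0772]
tool_rot: [0.001, -0.144, 0.99, 0.0]
contact_force: [-6.4, -3.0, 11.6]
gripper_width: 0.144
grasp_force: 56.1
time: 10.9
tool_pos: [0.5321, 0.2452, 0.161]
tool_rot: [0.004, -0.144, 0.99, 0.001]
contact_force: [0.4, -0.1, -1.8]
gripper_width: 0.148
grasp_force: 60.9
```

```bash
python3 -m inch '[{"dx":0.006,"dy":-0.027,"dz":-0.015,"rx":0,"ry":0,"rz":0},{"dx":0.015,"dy":-0.071,"dz":-0.03,"rx":0,"ry":0,"rz":0},{"dx":0.026,"dy":-0.12,"dz":-0.03,"rx":0,"ry":0,"rz":0},{"dx":0.038,"dy":-0.175,"dz":-0.03,"rx":0,"ry":0,"rz":0},{"dx":0.05,"dy":-0.229,"dz":-0.03,"rx":0,"ry":0,"rz":0}]' && python3 -m inch '[{"dx":0.012,"dy":-0.055,"dz":0,"rx":0,"ry":0,"rz":0},{"dx":0.024,"dy":-0.109,"dz":0,"rx":0,"ry":0,"rz":0},{"dx":0.0355,"dy":-0.164,"dz":0,"rx":0,"ry":0,"rz":0},{"dx":0.047,"dy":-0.218,"dz":0,"rx":0,"ry":0,"rz":0},{"dx":0.058,"dy":-0.268,"dz":0,"rx":0,"ry":0,"rz":0}]' && python3 -m inch '[{"dx":0.007,"dy":-0.032,"dz":0,"rx":0,"ry":0,"rz":0.05},{"dx":0.0105,"dy":-0.049,"dz":0,"rx":0,"ry":0,"rz":0.105},{"dx":0.0105,"dy":-0.049,"dz":0,"rx":0,"ry":0,"rz":0.105},{"dx":0.0105,"dy":-0.049,"dz":0,"rx":0,"ry":0,"rz":0.105}]'; python3 - <<'E'
from h import *
for n in("wrist","top"):cv2.imwrite(f"pics/{n}3.png",optics.grab_frame(n)[:,:,::-1])
E
```

```text
time: 11.4
tool_pos: [0.5433, 0.056, 0.1799]
tool_rot: [-0.0, -0.144, 0.99, -0.0]
contact_force: [0.3, 0.0, -2.4]
gripper_width: 0.148
grasp_force: 60.9
time: 11.9
tool_pos: [0.5598, -0.1632, 0.1796]
tool_rot: [-0.0, -0.144, 0.99, 0.0]
contact_force: [0.5, 0.7, -1.8]
gripper_width: 0.151
grasp_force: 60.9
time: 12.3
tool_pos: [0.563, -0.2008, 0.1796]
tool_rot: [-0.0, -0.066, 0.998, 0.001]
contact_force: [-0.3, 1.0, -2.2]
gripper_width: 0.152
grasp_force: 60.9
```

View pics/wrist3.png

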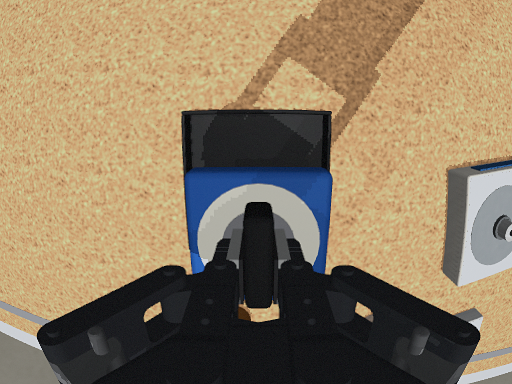

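The cassette is held level and lined up with the tray.

```bash
python3 -m inch '[{"dx":0,"dy":0,"dz":0.05,"rx":0,"ry":0,"rz":0},{"dx":0,"dy":0,"dz":0.1,"rx":0,"ry":0,"rz":0},{"dx":0,"dy":0,"dz":0.14,"rx":0,"ry":0,"rz":0},{"dx":0,"dy":0,"dz":0.16,"rx":0,"ry":0,"rz":0},{"dx":0,"dy":0,"dz":0.17,"rx":0,"ry":0,"rz":0}]' && python3 -m inch '[{"dx":0,"dy":0,"dz":0.003,"rx":0,"ry":0,"rz":0},{"dx":0,"dy":0,"dz":0.006,"rx":0,"ry":0,"rz":0},{"dx":0,"dy":0,"dz":0.009,"rx":0,"ry":0,"rz":0},{"dx":0,"dy":0,"dz":0.011,"rx":0,"ry":0,"rz":0},{"dx":0,"dy":0,"dz":0.013,"rx":0,"ry":0,"rz":0}]'
```

```text
time: 12.9
tool_pos: [0.5625, -0.1999, 0.0425]
tool_rot: [-0.001, -0.066, 0.998, 0.001]
contact_force: [0.1, 0.1, -2.3]
gripper_width: 0.149
grasp_force: 60.7
time: 13.4
tool_pos: [0.5639, -0.2015, 0.0346]
tool_rot: [0.001, -0.066, 0.998, -0.0]
contact_force: [0.3, 0.8, -2.7]
gripper_width: 0.14
grasp_force: 60.8
```

Not touching yet, so I'll go lower in small steps.

```bash
python3 -m inch '[{"dx":0,"dy":0,"dz":0.0012,"rx":0,"ry":0,"rz":0},{"dx":0,"dy":0,"dz":0.0024,"rx":0,"ry":0,"rz":0},{"dx":0,"dy":0,"dz":0.0036,"rx":0,"ry":0,"rz":0}]'
```

```text
time: 13.7
tool_pos: [0.5635, -0.2013, 0.0312]
tool_rot: [-0.0, -0.066, 0.998, -0.0]
contact_force: [-1.6, -0.1, 4.4]
gripper_width: 0.146
grasp_force: 61.6
```

Contact: vertical force went from −2.4 to +4.4 N. Release, rise and look.

```bash
python3 -m inch '[{"dx":0,"dy":0,"dz":0,"rx":0,"ry":0,"rz":0},{"dx":0,"dy":0,"dz":0,"rx":0,"ry":0,"rz":0},{"dx":0,"dy":0,"dz":0,"rx":0,"ry":0,"rz":0},{"dx":0,"dy":0,"dz":0,"rx":0,"ry":0,"rz":0},{"dx":0,"dy":0,"dz":0,"rx":0,"ry":0,"rz":0}]' 1 && python3 -m inch '[{"dx":0,"dy":0,"dz":-0.03,"rx":0,"ry":0,"rz":0},{"dx":0,"dy":0,"dz":-0.08,"rx":0,"ry":0,"rz":0},{"dx":0,"dy":0,"dz":-0.14,"rx":0,"ry":0,"rz":0},{"dx":0,"dy":0,"dz":-0.18,"rx":0,"ry":0,"rz":0},{"dx":0,"dy":0,"dz":-0.18,"rx":0,"ry":0,"rz":0}]'; python3 - <<'E'
from h import *
cv2.imwrite("pics/s4.png",optics.grab_frame("scene")[:,:,::-1]);cv2.imwrite("pics/w4.png",optics.grab_frame("wrist")[:,:,::-1])
E
```

```text
time: 14.2
tool_pos: [0.5635, -0.2012, 0.0311]
tool_rot: [0.0, -0.066, 0.998, -0.0]
contact_force: [-0.3, 0.0, -0.1]
gripper_width: 0.98
grasp_force: 0.0
time: 14.7
tool_pos: [0.5668, -0.2029, 0.1825]
tool_rot: [0.005, -0.066, 0.998, -0.003]
contact_force: [-0.0, -0.1, 0.5]
gripper_width: 1.002
grasp_force: 0.0
```

View pics/w4.png

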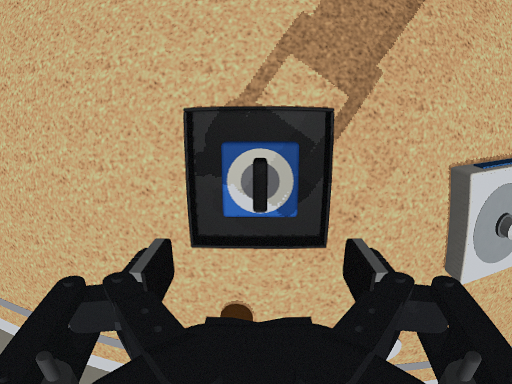

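The cassette sits flat and centred in the tray: cassette at about (260,180), tray spanning cols 184–334 and rows 107–247. The gripper is clear.

```bash
python3 -c "
from plant import ticket
print(ticket.job_done())"
```

```text
the job is handed in; nothing more can be done
None
```

The job is handed in (no verdict was returned): I cranked about 2⅔ turns, stopped at most about 2.1 rad past the drop, and set the cassette down gently, flat and centred in the tray, then let go with the gripper clear.

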